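Seat the mounting plate on the TV's stud

ROBOT

A 6-joint arm with a two-finger parallel gripper is mounted at the origin on the work surface. World frame = base frame: x ahead of the robot, y to its left, z up, the work surface at z = 0. Lengths are in m, angles in rad, forces in N, time in s.
With the tool pointing down it reaches from about 0.275 to 0.775 m from the base axis. Payload 14.6 kg.
Tool frame: the origin (TCP) lies on the centre line of the jaws, within the pads' length; the fingertips stand 22 mm ahead of it and the grasp point (between the pads) lies 3 mm ahead of it; z points along the fingers, y is the direction in which the jaws open and shut (so a half turn about z gives the same grasp; the last joint's range is limited). The gripper opens to 85 mm and grips with 20 to 120 N. Pads are 22 mm wide; open, the fingers measure 114 mm over their backs; the gripper's body (76 mm by 85 mm) begins 54 mm behind the grasp point. The pads swing forward as they close: fully open they stand 13 mm farther back than shut.
Start: joints at [-1.425, 0.263, -0.048, 1.259, 0, 1.415], TCP at [0.156, -0.501, 0.253] pointing down, gripper open.
Joint ranges: [-2.65, 2.65], [-0.89, 1.7], [-1.18, 1.37], [-2.13, 2.11], [-1.35, 1.29], [-3.14, 3.14]. Speed limits (rad/s): [1.89, 1.89, 2.57, 2.79, 3.14, 3.14].

INTERFACE

Orientations are given as a 3x3 rotation matrix whose columns are the frame's x, y, z axes.
In Python, from plant import r gives the robot as it stands.
- The arm moves only by the tool apply_moves, never from a script. Its argument "increments" is one flat list of numbers, 7 for each row, row after row: the turn, a rotation vector about the tool's x, y, z in degrees, then the shift along the tool's x, y, z in cm, then the opening, from 0 (shut) to 1 (fully open). A call has 1 to 8 rows; each row shifts and turns the commanded pose from where the row before left it, along the tool's axes as they then stand; what a row does not reach is not made up. A row lasts 1/8 s, in which the tool goes at most 62.5 mm and 10.7 degrees, less where a joint would pass 70% of its speed; a pose out of reach is approached as far as the arm can. A call with a gripper value outside its range is refused whole. The fingers move at their own pace and stop on an object; the grip force is fixed at half the most. Time passes only in rows, so rows that do not move let the fingers close. It gives the time, the measured TCP pose, the force and the opening at its end, in the units of the state.
- r.state(): the state, without advancing time (a new reading comes with each control period).
- r.snapshot(name): name is "scene" or "top" or "wrist"; returns a dict with "frame" (384x512x3 uint8, blue, green, red), "depth" (384x512 float32, m along the optical axis (not along the pixel's ray), 0 where there is no reading), "vfov" (degrees; the focal length in pixels is half the picture's height over the tangent of half this angle, whatever the lens; pixels are square), "cx", "cy" (the principal point, pixels), "k1" (the pictures are not rectified: a ray, as slopes to the right and down, at radius r is drawn at 1 + k1 r^2 times it, then the intrinsics apply), "R" (3x3) and "t" (3): a world point X has camera coordinates R X + t. Camera axes: x right, y down, z forward; pixel columns grow to the right and rows downward; lengths in m; the calibration is good to about 2 mm. A picture is of the moment at which its call begins.
- r.hand_in(): hands the job in, once; it reports no verdict.
The state is a dict: "t": time; "joints": joint angles; "dq": joint speeds; "joint_torque": joint torques, N m; "tcp_pos": TCP position; "eef_rot": TCP orientation; "force": force on the tool from outside, world axes, zero at the start; "ft_torque": the same for the moment, N m; "finger_gap": opening from 0.0 (shut) to 1.0 (fully open).
Only numpy, scipy, OpenCV 4.12 (cv2) and the standard library are available. Lean on these libraries where they do the work, as an engineer would, in place of code of your own. Each camera call takes 0.05 s, during which the arm holds its last target. There are 200 camera calls.

TASK

A TV lies face down on the table with two loose steel mounting plates on its raised back housing. Take the plate with the large round hole by its upright rib and slide it off the housing towards the robot, never lifting it more than 20 mm above the housing, until its hole is over the steel stud on the thin part of the TV; then let it drop so that it lies flat on the thin panel with the stud standing in the hole. Leave the other plate, the one with the narrow slot, where it lies.

Things in the scene. Friction and masses are not known exactly. Their poses are not given: they have to be found in the camera images.
- tv: Black TV (housing dark grey) face down, fixed, 360 (x) by 600 (y) mm. Origin: centre of underside, on the table; z up; +x roughly away from the robot. Thin panel's upper face at z = 22 mm. Raised housing: x 0 to 155, y -250 to 250 mm, flat top at z = 36, upright 14 mm step at x = 0. Two dark rails along x on the housing at y = -205 and 205, 12 mm high. Loose oddments lie near y = -200 and 200.
- stud: Fixed plain steel stud, 14 mm in diameter, 10 mm high, upright on the thin panel, so its top is 4 mm lower than the housing's top. Origin: centre of its foot, on the panel's upper face. It stands 80 to 100 mm from the step, on the robot's side of it, up to 70 mm to either side of the TV's middle.
- plate: Plate to use: loose steel, 80 (x) by 70 (y) by 4 mm, about 0.2 kg, flat on the housing beside the other. Origin: centre of its round 34 mm through hole, at the underside; z up. Plate spans x -22 to 58, y -35 to 35. Upright rib to hold: x 22 to 56, 10 mm thick in y (centred on y = 0), top at z = 38. Its hole end (-x) faces the robot, turned up to 0.25 rad from the TV's axes. Only wholly off the housing can it drop.
- slot_plate: Plate to leave alone: same outline, thickness, rib and axes as plate, but instead of the round hole a slot only 8 mm (x) by 34 mm (y), too narrow for the stud. Origin: centre of the slot, at the underside. Either plate may be the left or the right one, their origins some 170 mm apart.

How it is judged:
By the outcome, as a careful person would: the job done as asked, in the order asked, and still so for the second after the job is handed in, with the robot touching nothing.
It also fails if it takes over 38 s, if anything falls off the work surface, if the arm or the gripper's body presses on something with over 40 N, if the wrist force passes 120 N, or if a joint passes its speed limit or range.

## Working session

There is one attempt and no reset: what is moved stays moved. The work goes in short steps, Python scripts to look and compute and a tool call to move; the robot and the scene stay as the last step left them, time stands still between calls to the robot, and variables do not carry over. Pictures are saved under pics/ and viewed, about 8 in all and at most 12, crops included, and the job is handed in when it is done.

Besides the shell and the picture viewer there is one more tool, called after "Call:" as name(argument=value, ...), one argument or row to a line, values as JSON. apply_moves: Moves the arm, as the interface text tells. Its arguments: {"type":"object","properties":{"increments":{"type":"array","items":{"type":"number"}}},"required":["increments"]}

```bash
ls; mkdir -p pics; cat > h.py <<'E'
import numpy as np, cv2
from plant import r
def snap(n):
    s=r.snapshot(n); s['f']=s['frame'].shape[0]/2/np.tan(np.radians(s['vfov'])/2); return s
def ray(s,uv):
    K=np.array([[s['f'],0,s['cx']],[0,s['f'],s['cy']],[0,0,1]])
    p=cv2.undistortPoints(np.array(uv,float).reshape(-1,1,2),K,np.array([s['k1'],0,0,0,0.]))[:,0]
    R=np.array(s['R']);t=np.array(s['t'])
    return -R.T@t, np.c_[p,np.ones(len(p))]@R
def onplane(s,uv,z):
    c,d=ray(s,uv); return c+d*((z-c[2])/d[:,2])[:,None]
def proj(s,X):
    K=np.array([[s['f'],0,s['cx']],[0,s['f'],s['cy']],[0,0,1]])
    R=np.array(s['R']);t=np.array(s['t'])
    return cv2.projectPoints(np.array(X,float).reshape(-1,3),cv2.Rodrigues(R)[0],t,K,np.array([s['k1'],0,0,0,0.]))[0][:,0]
def depthpt(s,uv):
    c,d=ray(s,uv); z=np.array([s['depth'][int(round(v)),int(round(u))] for u,v in np.array(uv).reshape(-1,2)])
    return c+d*z[:,None]
E
python3 - <<'E'
from h import *
np.set_printoptions(precision=4,suppress=True)
print(r.state())
for n in("scene","top"):
    s=snap(n); cv2.imwrite(f'pics/{n}0.png',s['frame']); print(n,s['f'],s['k1'],-np.array(s['R']).T@s['t'])
    np.savez(f'{n}0.npz',**s)
E
```

```text
pics
{'t': 0.0, 'joints': array([-1.4253,  0.2635, -0.0489,  1.2594,  0.    ,  1.4155]), 'dq': array([-0.0008, -0.0005,  0.0006,  0.0007, -0.0013, -0.0009]), 'joint_torque': array([  0.0006, -63.7611,  38.4572,   0.0136,  -0.    ,  -0.    ]), 'tcp_pos': array([ 0.1555, -0.5012,  0.2528]), 'eef_rot': array([[ 0.9551,  0.2963, -0.0001],
       [ 0.2963, -0.9551,  0.001 ],
       [ 0.0002, -0.001 , -1.    ]]), 'force': array([ 0.2718, -0.6912,  0.0788]), 'ft_torque': array([ 0.0174, -0.0092,  0.0701]), 'finger_gap': 1.003667064553601}
scene 489.88437726027706 0.030926921167479318 [0.8285 0.4311 0.483 ]
top 373.0162681300502 -0.017365552428836646 [0.4672 0.0269 0.7145]
```

View pics/top0.png

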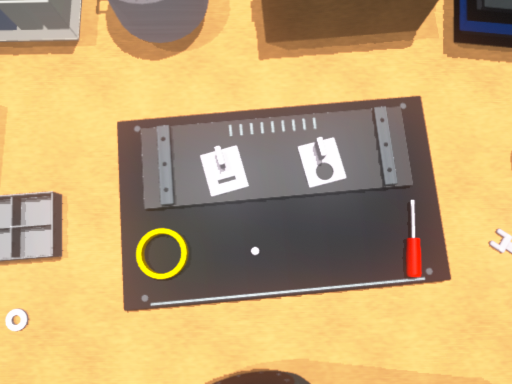

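The top view has +x up and +y left. The round-hole plate is the right one: hole at about (325,171), rib at (321,148). The slot plate is at about (225,170), the stud at (255,251), and the step edge runs along row ~200.

```bash
cat >> h.py <<'E'
def blobs(m,amin=20):
    cs,_=cv2.findContours(m.astype(np.uint8),cv2.RETR_EXTERNAL,cv2.CHAIN_APPROX_NONE)
    return [c for c in cs if cv2.contourArea(c)>amin]
E
python3 - <<'E'
from h import *
np.set_printoptions(precision=4,suppress=True)
s=dict(np.load('top0.npz'))
f=s['frame'].astype(int)
m=(f.min(2)>150)&((f.max(2)-f.min(2))<30)
m[:90]=0;m[285:]=0;m[:,:120]=0;m[:,440:]=0
for c in blobs(m):
    rc=cv2.minAreaRect(c);print(rc)
    z=.04 if cv2.contourArea(c)>500 else .032
    b=cv2.boxPoints(rc);P=onplane(s,b,z);print(P[:,:2].tolist(), 'ctr',onplane(s,[rc[0]],z))
    if z==.04: print([np.linalg.norm(P[i]-P[i-1]) for i in range(4)])
# hole: dark pixels within plate
x0,y0=305,150
sub=(f[150:185,305:345].max(2)<110)
for c in blobs(sub): 
    e=cv2.fitEllipse(c); print('hole',e); u=np.array(e[0])+[305,150]; print(onplane(s,[u],.04))
# step: near edge of housing
g=f.sum(2); print(g[190:215,290], g[190:215,200])
E
```

```text
((387.065185546875, 281.68426513671875), (2.5124409198760986, 74.23551940917969), 84.5596694946289)
[[0.41912837599610375, -0.14272439899699801], [0.4294935266909563, -0.27711628569984587], [0.42506291360944926, -0.2772026722089175], [0.4147318498788844, -0.1429368563339648]] ctr [[ 0.4221 -0.2098  0.032 ]]
((254.5, 250.5), (7.0, 7.0), 90.0)
[[0.48731649920217573, 0.03415744114586135], [0.4871570621637397, 0.021438993791276673], [0.4745575405991102, 0.02160824704173823], [0.47471701653425735, 0.034291748063368474]] ctr [[0.4809 0.0279 0.032 ]]
((412.5, 218.5), (37.0, 3.0), 90.0)
[[0.5700971713005996, -0.2641795095483533], [0.5700283470163815, -0.2697970314748242], [0.5014973381069081, -0.26453254980451407], [0.5015743812225791, -0.2589997914522209]] ctr [[ 0.5355 -0.2643  0.032 ]]
((223.16038513183594, 168.3113250732422), (48.21355438232422, 40.246639251708984), 74.05460357666016)
[[0.6670622693768207, 0.13275069679521384], [0.6876262084320441, 0.0603308026638944], [0.5986912394228713, 0.036326332331522444], [0.5789375043804241, 0.10743658186976934]] ctr [[0.6326 0.0842 0.04  ]]
[np.
[... 3064 characters left out ...]
, -0.08516839030629354], [0.734129288847487, -0.09159074230940611], [0.7116288068692046, -0.09341769449530393], [0.7108679511446266, -0.08702684417242995]] ctr [[ 0.7225 -0.0893  0.032 ]]
((381.3599853515625, 123.52000427246094), (32.24407196044922, 8.485280990600586), 81.8698959350586)
[[0.7503964971661193, -0.20796882151176982], [0.7527001134520452, -0.22444405449223304], [0.6884840840387563, -0.22886759178600424], [0.686268061524457, -0.2126200494805892]] ctr [[ 0.7192 -0.2185  0.032 ]]
[370 369 369 369 363 328 225 187 226 239 239 239 237 236 236 234 232 233
 230 231 229 228 227 224 223] [392 391 391 390 390 389 389 389 389 387 386 385 386 363 246 197 211 243
 254 253 253 249 249 251 248]
```

```bash
python3 - <<'E'
from h import *
im=cv2.imread('pics/top0.png')[95:270,180:440]
cv2.imwrite('pics/c1.png',cv2.resize(im,None,fx=3,fy=3,interpolation=cv2.INTER_CUBIC))
E
```

```text
(no output)
```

View pics/c1.png

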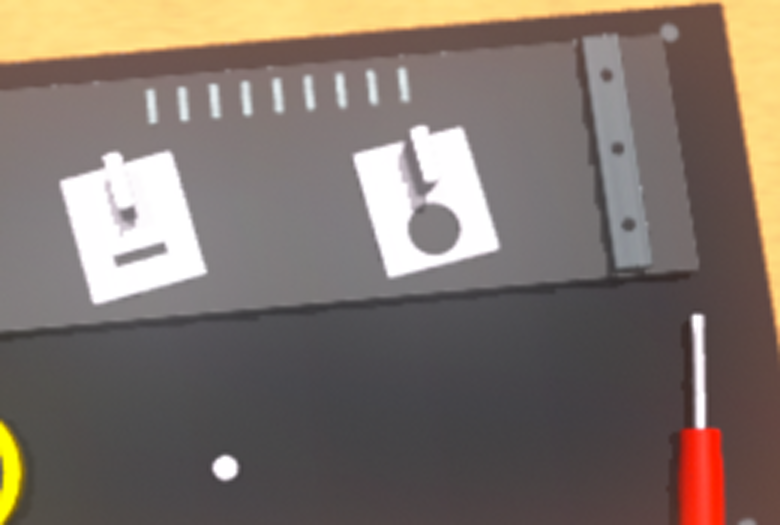

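View pics/scene0.png

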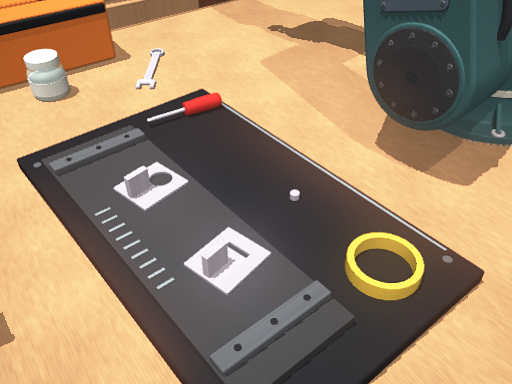

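The crop shows the round-hole plate with corners near (354,155), (465,127), (499,249) and (388,277), and its hole at (434,229). The scene view confirms the hole is fully round, and the stud and yellow ring stand clear of the slide path.

```bash
python3 - <<'E'
from h import *
np.set_printoptions(precision=4,suppress=True)
s=dict(np.load('top0.npz'))
q=lambda L:(np.array(L,float)+.5)/3-.5+[180,95]
C=onplane(s,q([(354,155),(465,127),(499,249),(388,277)]),.04)[:,:2]
print(C,[np.linalg.norm(C[i]-C[i-1]) for i in range(4)])
H=onplane(s,q([(434,229)]),.04)[0]
d1=C[0]-C[3];d2=C[1]-C[2];print('yaw by edges',np.arctan2(d1[1],d1[0]),np.arctan2(d2[1],d2[0]),'y edges',[np.arctan2(-d[0],d[1]) for d in(C[0]-C[1],C[3]-C[2])])
a=np.arctan2(*(d1+d2)[::-1]);ctr=C.mean(0);ux=np.array([np.cos(a),np.sin(a)])
print('yaw',a,'ctr',ctr,'hole meas',H,'hole from ctr',ctr-.018*ux)
st=onplane(s,[[254.5,250.5]],.032);print('stud',st, 'depth z',depthpt(s,[[254.5,250.5]]), 'plate/housing/panel depth', depthpt(s,[[335,175],[270,170],[290,230]]))
# step top edge
e=onplane(s,[[290,194.7],[200,203.5]],.036);print('step',e); d=e[1]-e[0]; print('TV yaw',np.arctan2(-d[0],d[1]))
# rib top z=.074
R=onplane(s,q([(412,126),(430,126)]),.074);print('rib far end top',R)
r.state()
E
```

```text
[[ 0.6732 -0.0553]
 [ 0.6906 -0.1256]
 [ 0.6122 -0.143 ]
 [ 0.5954 -0.0739]] [np.float64(0.07994192094165944), np.float64(0.07239131721893581), np.float64(0.08034823484889403), np.float64(0.07114921433589418)]
yaw by edges 0.23424771162850536 0.21881796304898662 y edges [np.float64(0.24305226624742596), np.float64(0.23762956165273733)]
yaw 0.22651328078586203 ctr [ 0.6428 -0.0995] hole meas [ 0.6253 -0.1034  0.04  ] hole from ctr [ 0.6253 -0.1035]
stud [[0.4809 0.0279 0.032 ]] depth z [[0.4809 0.0279 0.0338]] plate/housing/panel depth [[ 0.6175 -0.1229  0.0396]
 [ 0.6288 -0.0027  0.038 ]
 [ 0.5183 -0.0388  0.0188]]
step [[ 0.5821 -0.0389  0.036 ]
 [ 0.5678  0.127   0.036 ]]
TV yaw 0.08644303788159116
rib far end top [[ 0.6803 -0.0863  0.074 ]
 [ 0.6802 -0.097   0.074 ]]
```

Checks agree: the plate sides come out at 80 and 71.5 mm, the stud is ~95 mm from the step, and the rib end matches prediction. Hole at (0.6253,-0.1034), yaw ≈ 0.232; rib centre ≈ (0.663,-0.094). Moving to hover above it.

Call:
apply_moves(
  increments=[0,0,0,3.8,-1.49,0.38,1,0,0,0,3.8,-1.49,0.38,1,0,0,0,3.8,-1.49,0.38,1,0,0,0,3.8,-1.49,0.38,1,0,0,0,3.8,-1.49,0.38,1,0,0,0,3.8,-1.49,0.38,1,0,0,0,3.8,-1.49,0.38,1,0,0,0,3.8,-1.49,0.38,1],
)

```text
t: 1.1
tcp_pos: [0.4114, -0.2964, 0.2226]
eef_rot: [[0.955, 0.296, -0.0], [0.296, -0.955, 0.0], [-0.0, -0.0, -1.0]]
force: [-1.0, 0.3, 0.5]
finger_gap: 1.002
```

Call:
apply_moves(
  increments=[0,0,0,3.8,-1.49,0.38,1,0,0,0,3.8,-1.49,0.38,1,0,0,0,3.8,-1.49,0.38,1,0,0,0,3.8,-1.49,0.38,1,0,0,0,3.8,-1.49,0.38,1,0,0,0,3.8,-1.49,0.38,1,0,0,0,3.75,-1.48,0.38,1,0,0,3.9,0,0,0,1],
)

```text
t: 2.1
tcp_pos: [0.6346, -0.1174, 0.195]
eef_rot: [[0.973, 0.232, -0.001], [0.232, -0.973, 0.001], [-0.001, -0.001, -1.0]]
force: [0.2, -0.8, -1.0]
finger_gap: 1.0
```

Call:
apply_moves(
  increments=[0,0,0,0,0,0,1,0,0,0,0,0,0,1],
)

```text
t: 2.35
tcp_pos: [0.633, -0.1196, 0.1963]
eef_rot: [[0.973, 0.232, -0.0], [0.232, -0.973, 0.0], [-0.0, -0.0, -1.0]]
force: [-0.2, -0.5, -0.5]
finger_gap: 0.999
```

```bash
python3 - <<'E'
from h import *
s=snap('wrist'); np.savez('w1.npz',**s); cv2.imwrite('pics/w1.png',s['frame']); st=r.state();print(st['tcp_pos'],st['eef_rot'],st['t'],-np.array(s['R']).T@s['t'])
E
```

```text
[ 0.63296482 -0.11967701  0.19636883] [[ 9.72908312e-01  2.31191280e-01 -9.62523951e-05]
 [ 2.31191281e-01 -9.72908316e-01 -4.82511698e-06]
 [-9.47602806e-05 -1.75583181e-05 -9.99999995e-01]] 2.4 [ 0.69986249 -0.10273318  0.31691336]
```

View pics/w1.png

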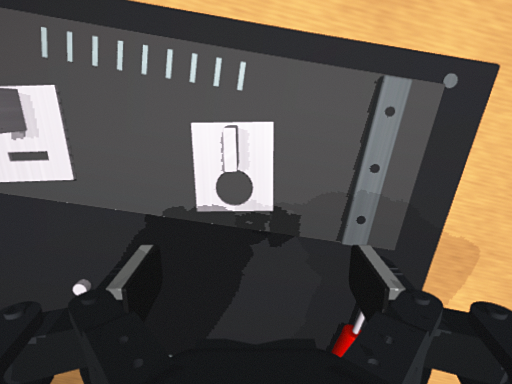

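The wrist view shows the plate at (192..273, 122..211), the hole at (235,187) and the rib top at (223..238, 126..170). The move fell about 40 mm short. Measuring from here.

```bash
python3 - <<'E'
from h import *
np.set_printoptions(precision=4,suppress=True)
s=dict(np.load('w1.npz')); f=s['frame'].astype(int)
w=np.zeros(f.shape[:2],bool); w[110:220,180:285]=True
pl=(f.min(2)>140)&w
c=max(blobs(pl),key=cv2.contourArea)
q=cv2.approxPolyDP(cv2.convexHull(c),6,True)[:,0]; print(q)
C=onplane(s,q,.04)[:,:2];print(C,[np.linalg.norm(C[i]-C[i-1]) for i in range(len(C))],[np.arctan2(*(C[i]-C[i-1])[::-1]) for i in range(len(C))])
d=(f.max(2)<110); m=np.zeros_like(w); m[165:208,214:256]=True
c=max(blobs(d&m),key=cv2.contourArea); (u,v),rad=cv2.minEnclosingCircle(c); print('hole',u,v,rad,onplane(s,[[u,v]],.04), rad*2*np.linalg.norm(onplane(s,[[u,v]],.04)-onplane(s,[[u+1,v]],.04)))
R=onplane(s,[[223,126],[238,126],[223,171],[237,171]],.074);print('rib',R,R.mean(0))
print('z',depthpt(s,[[230,150],[260,150],[265,200],[150,150]]))
T=np.array([.6633,-.0944])
print('stud',onplane(s,[[84,285]],.032))
E
```

```text
[[273 122]
 [272 210]
 [198 210]
 [191 123]]
[[ 0.688  -0.1209]
 [ 0.6107 -0.1396]
 [ 0.5948 -0.073 ]
 [ 0.6709 -0.0528]] [np.float64(0.0701773069423728), np.float64(0.0795024117648521), np.float64(0.06846358720257302), np.float64(0.07867455287613898)] [np.float64(-1.3247813715780192), np.float64(-2.903997845529783), np.float64(1.8046579664399147), np.float64(0.25935335754417405)]
hole 233.9853973388672 186.9981689453125 18.01470184326172 [[ 0.6241 -0.1007  0.04  ]] 0.03265100954654565
rib [[ 0.6779 -0.0828  0.074 ]
 [ 0.6805 -0.0937  0.074 ]
 [ 0.644  -0.0898  0.074 ]
 [ 0.6466 -0.1005  0.074 ]] [ 0.6623 -0.0917  0.074 ]
z [[ 0.6614 -0.0917  0.0738]
 [ 0.6621 -0.1157  0.0399]
 [ 0.6185 -0.131   0.0395]
 [ 0.6389 -0.0208  0.036 ]]
stud [[0.4858 0.0256 0.032 ]]
```

Both views agree to ~2 mm: rib centre ≈ (0.662,-0.0925), yaw ≈ 0.235. I'll correct sideways and start down.

Call:
apply_moves(
  increments=[0,0,0,1.75,-1.0,1.0,1,0,0,0,1.7,-1.0,1.5,1,0,0,0,0,0,2.0,1,0,0,0,0,0,2.0,1,0,0,0,0,0,1.5,1,0,0,0,0,0,0,1,0,0,0,0,0,0,1],
)

```text
t: 3.28
tcp_pos: [0.6626, -0.0918, 0.1168]
eef_rot: [[0.973, 0.231, 0.001], [0.231, -0.973, -0.0], [0.001, 0.0, -1.0]]
force: [0.7, 0.3, 0.5]
finger_gap: 1.001
```

Call:
apply_moves(
  increments=[0,0,0,0,0,1.5,1,0,0,0,0,0,1.5,1,0,0,0,0,0,1.0,1,0,0,0,0,0,0.7,1,0,0,0,0,0,0,1,0,0,0,0,0,0,0.6,0,0,0,0,0,0,0.3],
)

```text
t: 4.15
tcp_pos: [0.6625, -0.0919, 0.0697]
eef_rot: [[0.973, 0.231, 0.001], [0.231, -0.973, -0.0], [0.001, 0.0, -1.0]]
force: [0.3, -0.4, 0.4]
finger_gap: 0.601
```

Call:
apply_moves(
  increments=[0,0,0,0,0,0,0.2,0,0,0,0,0,0,0,0,0,0,0,0,0,0,0,0,0,0,0,0,0,0,0,0,0,0,0,0],
)

```text
t: 4.78
tcp_pos: [0.6624, -0.092, 0.0696]
eef_rot: [[0.973, 0.231, 0.0], [0.231, -0.973, -0.0], [0.0, 0.0, -1.0]]
force: [-0.8, -0.2, 6.2]
finger_gap: 0.104
```

```bash
python3 - <<'E'
from h import *
s=snap('wrist'); np.savez('w2.npz',**s); cv2.imwrite('pics/w2.png',s['frame']); st=r.state();print({k:st[k] for k in('t','tcp_pos','force','finger_gap','joints')})
E
```

```text
{'t': 4.825, 'tcp_pos': array([ 0.66238899, -0.09196842,  0.06951422]), 'force': array([-0.85434574, -0.09219138,  5.41698039]), 'finger_gap': 0.10453475286541283, 'joints': array([-2.59686142e-01,  6.02605063e-01,  4.22925439e-03,  9.71969424e-01,
        6.18751564e-06,  2.64923259e+00])}
```

View pics/w2.png

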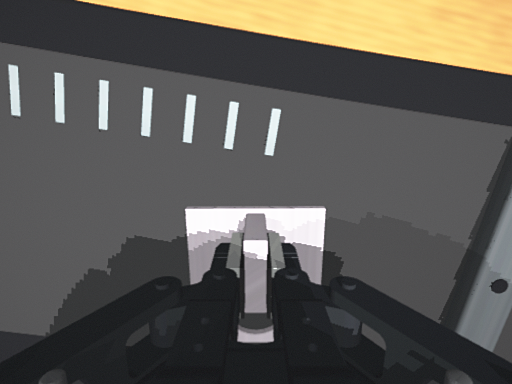

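The jaws hold the rib (gap 0.104 ≈ 9 mm), centred, and the plate is square to the gripper at (185..325, row 207). I'll unload it by 1 mm and slide it towards the robot first, away from the slot plate, then sideways to the stud.

Call:
apply_moves(
  increments=[0,0,0,0,0,-0.1,0,0,0,0,-1.5,-0.63,0,0,0,0,0,-1.5,-0.63,0,0,0,0,0,-1.5,-0.63,0,0,0,0,0,-1.5,-0.63,0,0,0,0,0,-1.5,-0.63,0,0,0,0,0,-1.5,-0.63,0,0,0,0,0,-1.5,-0.63,0,0],
)

```text
t: 5.82
tcp_pos: [0.5491, -0.073, 0.07]
eef_rot: [[0.973, 0.231, -0.001], [0.231, -0.973, 0.0], [-0.001, -0.0, -1.0]]
force: [-0.3, 0.4, -2.4]
finger_gap: 0.102
```

Call:
apply_moves(
  increments=[0,0,0,-0.72,-0.31,0,0,0,0,0,0,0,0,0,0,0,0,0,0,0,0],
)

```text
t: 6.2
tcp_pos: [0.5427, -0.072, 0.0703]
eef_rot: [[0.973, 0.231, 0.0], [0.231, -0.973, -0.0], [0.0, 0.0, -1.0]]
force: [0.2, 0.3, -1.8]
finger_gap: 0.101
```

Call:
apply_moves(
  increments=[0,0,0,0.03,-1.39,0,0,0,0,0,0.03,-1.39,0,0,0,0,0,0.03,-1.39,0,0,0,0,0,0.03,-1.39,0,0,0,0,0,0.03,-1.39,0,0,0,0,0,0.03,-1.39,0,0,0,0,0,0.03,-1.39,0,0,0,0,0,0.03,-1.39,0,0],
)

```text
t: 7.2
tcp_pos: [0.5187, 0.0378, 0.0703]
eef_rot: [[0.973, 0.231, -0.0], [0.231, -0.973, 0.0], [-0.0, -0.0, -1.0]]
force: [-0.5, 0.3, -2.0]
finger_gap: 0.102
```

Call:
apply_moves(
  increments=[0,0,0,0,0,0,0,0,0,0,0,0,0,0],
)

```text
t: 7.45
tcp_pos: [0.519, 0.0367, 0.0703]
eef_rot: [[0.973, 0.231, 0.0], [0.231, -0.973, -0.0], [0.0, 0.0, -1.0]]
force: [0.7, 0.5, -1.7]
finger_gap: 0.101
```

```bash
python3 - <<'E'
from h import *
st=r.state();print({k:st[k] for k in('t','tcp_pos','force','finger_gap')})
s=snap('scene'); np.savez('s3.npz',**s); t=snap('top'); np.savez('t3.npz',**t)
a=cv2.resize(s['frame'][120:270,210:410],None,fx=2,fy=2,interpolation=cv2.INTER_CUBIC)
b=cv2.resize(t['frame'][150:300,180:380],None,fx=2,fy=2,interpolation=cv2.INTER_CUBIC)
cv2.imwrite('pics/c3.png',np.hstack([a,b]))
print(proj(s,[[.4809,.0279,.032],[.5189-.039*.973,.0365-.009,.041]]),proj(t,[[.4809,.0279,.032],[.5189-.039*.973,.0365-.009,.041]]))
E
```

```text
{'t': 7.45, 'tcp_pos': array([0.51899848, 0.03674829, 0.07029723]), 'force': array([ 0.74413148,  0.52265834, -1.68517137]), 'finger_gap': 0.10107047417666361}
[[293.30142962 191.47687361]
 [293.38638612 186.4702919 ]] [[254.48603939 250.51608895]
 [254.70060577 250.38169365]]
```

View pics/c3.png

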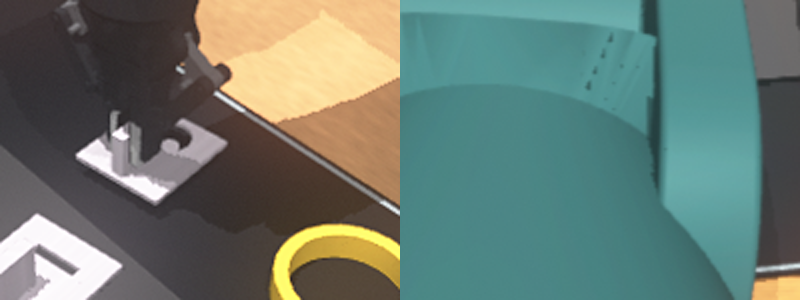

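The scene view shows the stud at about crop (170,146), visible inside the hole. The top view is blocked by the arm. I'll zoom in to measure the offset before the drop.

```bash
python3 - <<'E'
from h import *
s=dict(np.load('s3.npz'))
a=cv2.resize(s['frame'][165:230,240:335],None,fx=8,fy=8,interpolation=cv2.INTER_CUBIC)
g=dict(np.load('scene0.npz'))
b=cv2.resize(g['frame'][180:210,275:315],None,fx=8,fy=8,interpolation=cv2.INTER_CUBIC)
a[:240,:320]=np.where(np.ones_like(b),a[:240,:320],0)
a[-240:,-320:]=b
cv2.imwrite('pics/z3.png',a)
E
```

```text
(no output)
```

View pics/z3.png

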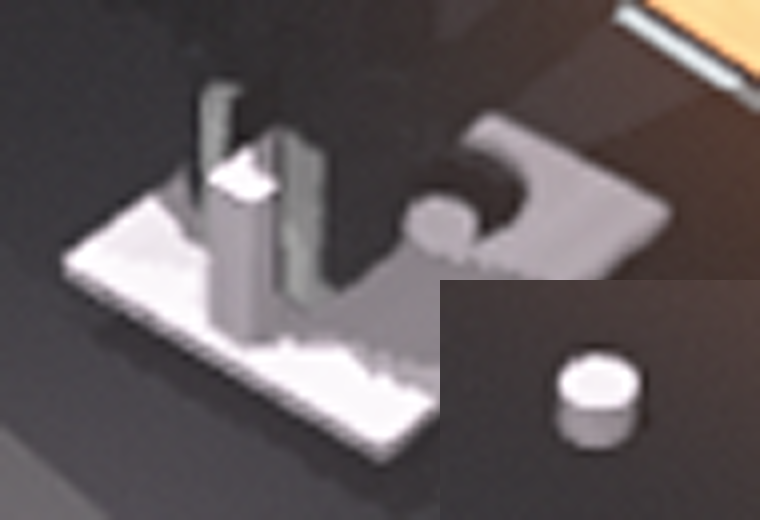

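```bash
python3 - <<'E'
from h import *
np.set_printoptions(precision=4,suppress=True)
s=dict(np.load('s3.npz'))
q=lambda L:(np.array(L,float)+.5)/8-.5+[240,165]
P=onplane(s,q([(63,258),(380,448),(672,208)]),.041)[:,:2]
print(P,np.linalg.norm(P[0]-P[1]),np.linalg.norm(P[1]-P[2]))
a,b,c=P; ctr=(a+c)/2; ux=(c-b)/np.linalg.norm(c-b); print('hole by corners',ctr+.018*ux, 'dir',np.arctan2(*ux[::-1])+np.pi)
h=np.array([.4809,.0275]);th=np.linspace(0,6.28,60)
pr=proj(s,np.c_[h[0]+.017*np.cos(th),h[1]+.017*np.sin(th),th*0+.041]); print('hole model crop extents',(pr.min(0)-[240,165])*8,(pr.max(0)-[240,165])*8)
print('stud scene before/after', onplane(s,[[294.2,192.1]],.032),onplane(s,q([(440,222)]),.032))
E
```

```text
[[0.5462 0.0083]
 [0.5308 0.0769]
 [0.4524 0.0588]] 0.07033704047937998 0.08054195779729759
hole by corners [0.4817 0.0295] dir 0.2273092866193962
hole model crop extents [330.5282 110.9952] [524.4454 234.7066]
stud scene before/after [[0.4807 0.0297 0.032 ]] [[0.4806 0.0304 0.032 ]]
```

In the same camera the hole is at (0.4817,0.0295) and the stud at (0.4807,0.0297), about 1 mm apart with 10 mm of slack. Lowering a little to soften the drop, then releasing.

Call:
apply_moves(
  increments=[0,0,0,0,0,0.4,0,0,0,0,0,0,0.4,0,0,0,0,0,0,0.2,0,0,0,0,0,0,0,0,0,0,0,0,0,0,0],
)

```text
t: 8.18
tcp_pos: [0.5189, 0.0369, 0.0603]
eef_rot: [[0.973, 0.231, 0.0], [0.231, -0.973, 0.0], [0.0, 0.0, -1.0]]
force: [-0.5, 0.7, -2.1]
finger_gap: 0.102
```

Call:
apply_moves(
  increments=[0,0,0,0,0,0,0.5,0,0,0,0,0,0,0.7,0,0,0,0,0,0,1,0,0,0,0,0,0,1,0,0,0,0,0,0,1],
)

```text
t: 8.8
tcp_pos: [0.5189, 0.0369, 0.0603]
eef_rot: [[0.973, 0.231, 0.0], [0.231, -0.973, 0.0], [0.0, -0.0, -1.0]]
force: [0.1, -0.2, -0.2]
finger_gap: 0.998
```

Call:
apply_moves(
  increments=[0,0,0,0,0,-1.5,1,0,0,0,0,0,-2.5,1,0,0,0,0,0,-3,1,0,0,0,0,0,-3,1,0,0,0,0,0,-2,1,0,0,0,0,0,0,1,0,0,0,0,0,0,1],
)

```text
t: 9.68
tcp_pos: [0.5186, 0.0369, 0.1795]
eef_rot: [[0.973, 0.231, -0.001], [0.231, -0.973, 0.0], [-0.001, -0.0, -1.0]]
force: [-0.4, 0.4, 0.5]
finger_gap: 1.0
```

```bash
python3 - <<'E'
from h import *
np.set_printoptions(precision=4,suppress=True)
st=r.state();print({k:st[k] for k in('t','tcp_pos','force','finger_gap')})
s=snap('scene'); np.savez('s4.npz',**s); w=snap('wrist'); np.savez('w4.npz',**w)
a=cv2.resize(s['frame'][90:300,150:400],None,fx=1.6,fy=1.6,interpolation=cv2.INTER_CUBIC)
b=cv2.resize(w['frame'],(400,300))
cv2.imwrite('pics/c4.png',np.hstack([a[:300],b]))
for k in ('scene',):
    d=np.load('scene0.npz')['frame'].astype(int)
    sl=np.s_[225:295,180:275]
    print('slot plate diff',np.abs(d[sl]-s['frame'][sl].astype(int)).mean())
E
```

```text
{'t': 9.675, 'tcp_pos': array([0.5186, 0.0369, 0.1795]), 'force': array([-0.3891,  0.4445,  0.4949]), 'finger_gap': 0.9999712142157884}
slot plate diff 4.76922305764411
```

View pics/c4.png

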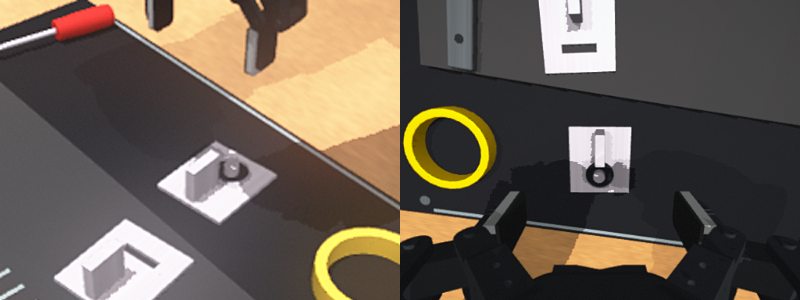

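Both views show the stud standing in the hole (scene crop (234,168), wrist crop (599,176)), with the plate flat on the panel and the gripper clear. One last height check and a slot-plate check, then hand-in.

```bash
python3 - <<'E'
from h import *
np.set_printoptions(precision=4,suppress=True)
s=dict(np.load('w4.npz'))
q=np.array([(572,130),(628,130),(572,188),(626,188),(599,176)],float); q=(q-[400,0])*1.28
print(depthpt(s,q))
a=np.load('scene0.npz');b=np.load('s4.npz')
m=[]
for d in(a,b):
    f=d['frame']; w=np.zeros(f.shape[:2],bool); w[222:298,175:278]=1
    c=max(blobs((f.min(2)>130)&w),key=cv2.contourArea); m.append(cv2.minAreaRect(cv2.convexHull(c)))
print(m)
E
```

```text
[[ 0.5255  0.0717  0.0254]
 [ 0.5401  0.0102  0.0251]
 [ 0.4559  0.0574  0.0258]
 [ 0.4708 -0.0061  0.0254]
 [ 0.4811  0.0299  0.0323]]
[((226.70071411132812, 258.1793212890625), (52.782196044921875, 71.74089050292969), 46.97493362426758), ((226.6504669189453, 258.1320495605469), (53.21495819091797, 71.30369567871094), 46.46879959106445)]
```

Plate top reads 25.1–25.8 mm at all four corners (26 expected, flat), the stud top reads 32 mm, and the slot plate hasn't moved.

```bash
python3 -c "
from plant import r
print(r.hand_in())"
```

```text
the job is handed in; nothing more can be done
None
```

I gripped the round-hole plate by its rib and slid it off the housing towards the robot, at most about 1 mm above the housing. I then carried it sideways until the hole was over the stud, lowered it 10 mm and released it for the last few millimetres. The job was handed in at about 9.7 s, and the hand-in gave no verdict.

- **Before the drop:** the hole and stud were about 1 mm apart in the same camera, with 10 mm of play available.
- **After the drop:** the plate's top read 25.1–25.8 mm at all four corners (26 mm expected), so it lies flat. The stud's top reads 32 mm and stands in the hole.
- **Slot plate:** its outline is within 0.1 pixel of where it started.
- **Robot:** the gripper was open and well clear, and the largest wrist force reported was about 6 N.

Two things disagreed along the way. The hover move stopped about 40 mm short and was corrected from the wrist view. An early rough reading of the stud from the wrist view was about 5 mm off the top view, and the scene camera then supported the top view's value. None of the final checks failed.

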